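# Mount the sign carrier on the counter's dovetail display rail

## Robot

A 7-joint arm with a two-finger parallel gripper is mounted at the origin on the work surface. World frame = base frame: x ahead of the robot, y to its left, z up, the work surface at z = 0. Lengths are in m, angles in degrees, forces in N, time in s.
With the tool pointing down it reaches from about 0.425 to 0.875 m from the base axis. Payload 4.7 kg.
Tool frame: the origin (TCP) lies at the very end of the fingers, on their centre line; the grasp point (between the pads) lies env.grip_point_offset behind it (env.grip_point_offset is the distance from the TCP to the grasp point, in m); z points along the fingers, y is the direction in which the jaws open and shut (so a half turn about z gives the same grasp; the last joint's range is limited). The gripper opens to 87 mm and grips with 3 to 60 N. Pads are 19 mm wide; open, the fingers measure 117 mm over their backs; the gripper's body (75 mm by 190 mm) begins 51 mm behind the grasp point.
Start: joints at [66.297, 18.392, -4.016, 83.108, 1.295, 78.541, -3.26], TCP at [0.27, -0.591, 0.223] pointing down, gripper open.
Joint ranges: [-163.93, 163.93], [-17.29, 119.83], [-79.2, 71.16], [3.27, 140.29], [-89.18, 269.18], [5.43, 117.66], [-154.24, 154.24]. Speed limits (degrees/s): [147.25, 147.25, 180, 180, 180, 180, 180].

## Interface

Orientations are given as [roll, pitch, yaw] about the fixed x, y, z axes, in that order (R = Rz(yaw) Ry(pitch) Rx(roll)).
In Python, from cell import env gives the robot as it stands.
- The arm moves only by the tool send_rows, never from a script. Its argument "plan" is a list of rows, each a list of 7 numbers: the finger opening in mm, from 0 to 87, then the shift along the tool's x, y, z in mm, then the turn, a rotation vector about the tool's x, y, z in rad. A call has 1 to 12 rows; each row shifts and turns the commanded pose from where the row before left it, along the tool's axes as they then stand; what a row does not reach is not made up. A row lasts 1/10 s, in which the tool goes at most 50 mm and 8.59 degrees, less where a joint would pass 70% of its speed; a pose out of reach is approached as far as the arm can. A call is refused whole if a number of a shift passes 50 or a number of a turn 0.15, either way. A call with a gripper value outside its range is refused whole. The fingers move at their own pace and stop on an object; "grip_force" is the grip in N (left out, the last holds). Time passes only in rows, so rows that do not move let the fingers close. It gives the time, the measured TCP pose, the force and the opening at its end, in the units of the state.
- env.get_obs(): the state, without advancing time (a new reading comes with each control period).
- env.read_camera(name): name is "side" or "top"; returns the picture (420x560x3 uint8, red, green, blue); there is no depth.
- env.get_calibration(name): a dict with "fx", "fy", "cx", "cy" (pixels), "extrinsics" (4x4, takes a point from camera to world coordinates). Camera axes: x right, y down, z forward; pixel columns grow to the right and rows downward; lengths in m; the calibration is good to about 2 mm. A picture is of the moment at which its call begins. get_calibration takes no time and is no camera call.
- env.sign_off(): hands the job in, once; it reports no verdict.
Trained networks look in the newest picture that a camera, given by its name, has taken for a name from the list of things; names that differ only in an ending like _2 or _b are one class to them, and where a whole thing is asked for, a point or a joint stands for the part that bears it (a point fixed in the world has none). Each returns a list of dicts, best first, with "confidence" (0 to 1); they miss things now and then, are a little off and sometimes report something else, mostly with a low value. They report only what shows in the picture. A call takes as long as a camera call. They do not tell look-alikes from the thing itself.
- env.regions_of(camera, query): "region" (420x560 bool, what is visible of it) and "rect" ([left, top, right, bottom] in pixels, round what is visible of it).
The state is a dict: "time_s": time; "qpos": joint angles; "joint_velocities": joint speeds; "effort": joint torques, N m; "tool_pos": TCP position; "tool_rot": TCP orientation; "force": force on the tool from outside, world axes, zero at the start; "wrist_torque": the same for the moment, N m; "grip_width": finger opening in m.
Only numpy, scipy, OpenCV 4.12 (cv2) and the standard library are available. Lean on these libraries where they do the work, as an engineer would, in place of code of your own. Each camera call takes 0.05 s, during which the arm holds its last target. There are 200 camera calls.

## Task

Pick up the loose sign carrier, turn it so that its clamp handle is on the side of the rail away from the robot, and slide it from the rail's open end onto the dovetail, gently and without forcing it, fully home against the end stop. Then turn the clamp handle clockwise until the jaw grips the rail firmly and keeps its grip when you let go, without overtightening it. Leave the goods standing on the counter alone.

Things in the scene. Friction and masses are not known exactly. Their poses are not given: they have to be found in the camera images.
- rail: Aluminium dovetail rail screwed to the counter, 200 mm long, base plate 74 x 10 mm, neck 18 mm wide. Origin: centre of its underside, on the counter. +x runs along it from the open end (x = -100 mm) to the end stop, +y away from the robot, +z up. The dovetail head is 24 to 36 mm above the counter, flanks 30 degrees from the vertical, 40 mm wide at the top.
- rail_mouth (a point): Centre of the rail's open end, at the top of the head (x = -100, y = 0, z = 36 mm in its frame). Over the first 16 mm from the open end both flanks taper in by 3 mm and the top slopes down by 2 mm. Low under the +y flank (z = 24 to 29 mm) is an upright clamping face for the jaw; its depth, between y = 10.9 and 14.3 mm, varies and is not measured.
- rail_stop (a point): Centre of the face of the end stop (x = 88, y = 0, z = 30 mm in the rail's frame): a plate 60 mm wide, 12 mm thick, its top 42 mm above the counter.
- carrier: Loose grey carrier, about 0.4 kg (varies), starts flat on the counter. Origin: centre of the underside of its block, which is 70 mm along x, 64 along y, 21 high. An ear on the +y side, to y = 74 mm, bears the clamp handle. Mounted, its axes point as the rail's do, its origin is 24 mm above the counter and at x = 53 mm in the rail's frame when it touches the stop.
- carrier_channel (a point): Centre of the roof of the carrier's dovetail channel (z = 12 mm in its frame), which runs right through along x. With the roof resting on the rail's head there is 1.1 mm sideways clearance on each side; held 0.5 mm higher, 0.8 mm; it can be lifted about 1.9 mm. It is oiled and slides freely when in line; more than 30 N between carrier and rail is forcing it.
- carrier_post (a point): Centre of the top of the grip post: 26 x 26 mm, square to the carrier's axes, on the centre of the block, from z = 21 to 55 mm in the carrier's frame.
- knob_grip (a point): Point to grip on the clamp handle, on its vertical axis (x = 0, y = 58, z = 43 mm in the carrier's frame). The handle is a black bar, 46 mm long, 10 thick, 24 high (z = 30 to 54 mm in the carrier's frame), on a short round neck on the ear, whose top is at z = 21 mm. The point's y axis runs along the bar.
- clamp_knob (a joint): Angle of the clamp handle, rad: 0 open, bar along the carrier's y axis; grows clockwise from above. Light drag, stays put. The jaw touches at 0.5 to 1.1 rad (unknown beforehand), draws the carrier across, then bites. Turn to 0.35 N m, let go (the carrier settles straight, the grip may slacken), grasp again, take it up to 0.33 N m once more. 0.45 N m held still risks overtightening.
- jaw: Dark steel clamp jaw, 20 mm long, in a gap in the middle of the carrier's +y side. A cam under the ear drives it towards the carrier's -y, 4 to 6 mm per rad of the handle, until it presses on the clamping face under the rail's +y flank and draws the carrier 1 to 2 mm sideways (and up to some 3 mm back from the stop). It shares the carrier's origin and axes when the clamp is open.
- toy_car: Bystander: toy car, 100 x 50 x 50 mm, beyond the work. Origin: centre of its underside.
- water_bottle: Bystander: blue bottle, 64 mm across, 190 mm tall, right of the rail. Origin: centre of its underside.
- gift_box: Bystander: cardboard box, 90 x 70 x 60 mm, right of the rail near the robot. Origin: centre of its underside.
There are look-alikes about, which are no part of the job. Leave any blue look-alike of the carrier alone.

How it is judged:
By the outcome, as a careful person would: the job done as asked, in the order asked, and still so for the second after the job is handed in, with the robot touching nothing.
It also fails if it takes over 72 s, if anything falls off the work surface, if the arm or the gripper's body presses on something with over 40 N, if the wrist force passes 120 N, or if a joint passes its speed limit or range.

## Working session

There is one attempt and no reset: what is moved stays moved. The work goes in short steps, Python scripts to look and compute and a tool call to move; the robot and the scene stay as the last step left them, time stands still between calls to the robot, and variables do not carry over. Pictures are saved under pics/ and viewed, about 8 in all and at most 12, crops included, and the job is handed in when it is done.

Besides the shell and the picture viewer there is one more tool, called after "Call:" in YAML: its name, and indented under it one key for each argument. send_rows: Moves the arm, as the interface text tells. Its arguments: {"type":"object","properties":{"plan":{"type":"array"},"grip_force":{"type":"number"}},"required":["plan"]}

```bash
ls; mkdir -p pics; python3 - <<'E'
from cell import env
import cv2,numpy as np
print(env.grip_point_offset, env.get_obs())
for c in("top","side"):
    im=env.read_camera(c); cv2.imwrite(f"pics/{c}0.png",im[:,:,::-1])
    k=env.get_calibration(c); print(c,k)
    for q in("carrier","rail","carrier_post","knob_grip","rail_stop"):
        try:
            for d in env.regions_of(c,q)[:4]: print(c,q,round(d["confidence"],2),d["rect"])
        except Exception as e: print(q,e)
E
```

```text
pics
0.0187 {'time_s': 0.0, 'qpos': array([66.29603616, 18.44007923, -4.01556504, 83.17488922,  1.29501981,
       78.54197145, -3.25975301]), 'joint_velocities': array([-0.02215361,  0.03582004,  0.00318764,  0.04220423,  0.12039729,
        0.10356789, -0.09018412]), 'effort': array([-4.98085483e-04, -4.91291392e+01, -4.04096385e-01, -3.12528384e+01,
       -6.39036368e-02,  4.38928034e-02,  1.81639948e-04]), 'tool_pos': array([ 0.26939264, -0.59092854,  0.22145009]), 'tool_rot': array([-1.79888307e+02,  5.82383932e-03,  2.45140017e+01]), 'force': array([ 0.79368067, -0.2188135 , -0.0143637 ]), 'wrist_torque': array([-0.03698046, -0.01834157, -0.02249918]), 'grip_width': 0.08688919510118165}
top {'fx': 411.10182363441794, 'fy': 411.10182363441794, 'cx': 280.6059084667117, 'cy': 212.36875547200262, 'extrinsics': array([[ 0.01075624, -0.99696737,  0.0770738 ,  0.47050082],
       [-0.99972854, -0.01231507, -0.01977855,  0.02507767],
       [ 0.02066774, -0.07684013, -0.99682919,  0.99123653],
       [ 0.        ,  0.        ,  0.        ,  1.        ]])}
top carrier 0.97 [204.8, 252.
[... 896 characters left out ...]
 1.        ]])}
side carrier 0.78 [210.6, 259.6, 249.7, 317.9]
side carrier 0.77 [247.5, 329.2, 295.5, 377.6]
side carrier 0.75 [273.1, 277.7, 325.2, 307.2]
side carrier 0.57 [153.0, 314.8, 201.9, 355.3]
side rail 0.72 [261.8, 199.7, 342.3, 249.7]
side carrier_post 0.81 [249.4, 324.3, 297.2, 379.1]
side carrier_post 0.73 [145.9, 319.0, 202.5, 353.9]
side carrier_post 0.72 [274.9, 275.9, 328.4, 305.8]
side carrier_post 0.65 [210.9, 260.3, 244.2, 310.6]
side knob_grip 0.73 [178.5, 316.8, 205.4, 330.4]
side knob_grip 0.56 [305.7, 281.5, 328.2, 295.0]
side knob_grip 0.51 [252.4, 351.8, 268.4, 373.7]
side knob_grip 0.39 [214.0, 261.6, 221.2, 282.8]
side rail_stop 0.89 [261.6, 199.2, 340.4, 250.3]
```

```bash
python3 - <<'E'
import cv2,numpy as np
t=cv2.imread("pics/top0.png")[170:350,60:360]; cv2.imwrite("pics/v1.png",cv2.resize(t,(800,480),interpolation=cv2.INTER_CUBIC))
t=cv2.imread("pics/side0.png")[190:390,140:360]; cv2.imwrite("pics/v2.png",cv2.resize(t,(660,600),interpolation=cv2.INTER_CUBIC))
E
```

```text
(no output)
```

View pics/v1.png

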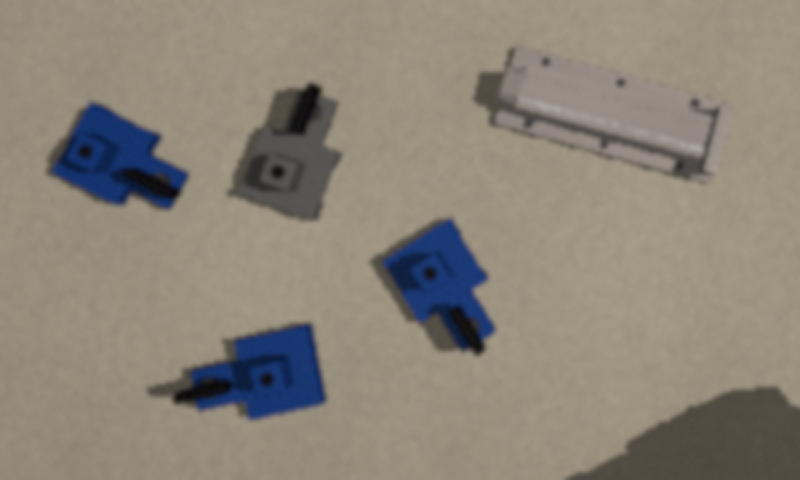

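View pics/v2.png

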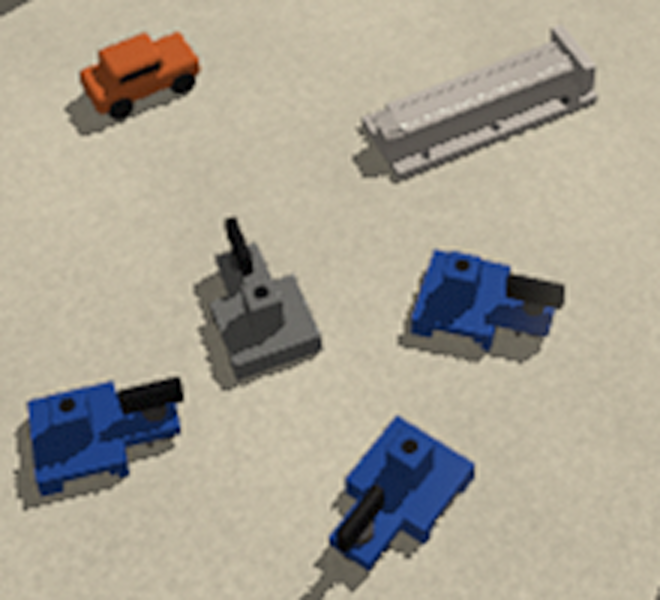

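View pics/top0.png

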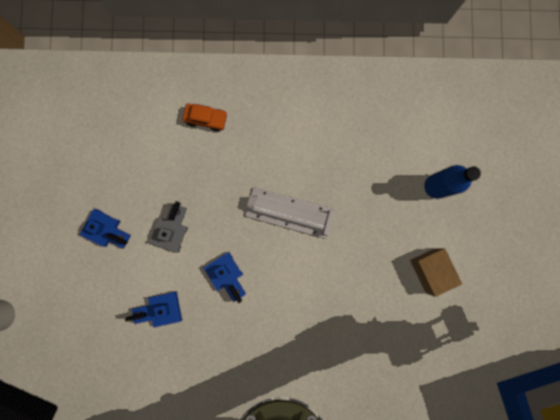

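Candidates in the top picture: grey carrier (166,228); blue look-alikes (103,228), (153,310), (225,275). The grey one is the carrier, as the crops confirm: post at (164,235), handle up-right at (174,211). Rail from the open end (248,205) to the stop plate (328,222). Next, a model fit in both cameras.

```bash
cat > h.py <<'E'
from cell import env
import cv2,numpy as np
from scipy.optimize import minimize
CAL={c:env.get_calibration(c) for c in("top","side")}
def proj(c,P):
    k=CAL[c];E=np.linalg.inv(k["extrinsics"]);q=np.atleast_2d(P)@E[:3,:3].T+E[:3,3]
    return np.c_[k["fx"]*q[:,0]/q[:,2]+k["cx"],k["fy"]*q[:,1]/q[:,2]+k["cy"]]
def box(x0,x1,y0,y1,z0,z1): return np.array([[x,y,z] for x in(x0,x1) for y in(y0,y1) for z in(z0,z1)])/1000.
CARR=[box(-35,35,-32,32,0,21),box(-18,18,32,74,9,21),box(-13,13,-13,13,21,55),box(-5,5,35,81,30,54)]
RAIL=[box(-100,100,-37,37,0,10),np.array([[x,y*w,z] for x,w,z in((-100,17,34),(-84,20,36),(100,20,36),(-100,10,24),(100,13,24)) for y in(-1,1)])/1000.,box(88,100,-30,30,0,42)]
def T(p,P,z=0):
    c,s=np.cos(p[2]),np.sin(p[2]); return P@np.array([[c,s,0],[-s,c,0],[0,0,1]])+[p[0],p[1],z]
S=4
def sil(c,p,M,z=0):
    m=np.zeros((420*S,560*S),np.uint8)
    for b in M:
        u=((proj(c,T(p,b,z))+.5)*S*16).astype(np.int32)
        cv2.fillConvexPoly(m,cv2.convexHull(u),1,shift=4)
    return cv2.resize(m.astype(np.float32),(560,420),interpolation=cv2.INTER_AREA)
def fit(masks,M,p0,z=0):
    def cost(q):
        p=np.array(p0)+np.array(q)*[.01,.01,.1]; t=0
        for c,m in masks.items():
            s=sil(c,p,M,z); t+=1-np.minimum(s,m).sum()/np.maximum(s,m).sum()
        return t
    r=minimize(cost,[0,0,0],method="Nelder-Mead",options=dict(initial_simplex=[[0,0,0],[1,0,0],[0,1,0],[0,0,1.]],xatol=.005,fatol=1e-5))
    return np.array(p0)+r.x*[.01,.01,.1],r.fun
def ray(c,u,v,z):
    k=CAL[c];E=k["extrinsics"];d=E[:3,:3]@[(u-k["cx"])/k["fx"],(v-k["cy"])/k["fy"],1];o=E[:3,3]
    return o+d*(z-o[2])/d[2]
E
cat > m.py <<'E'
from h import *
im={c:env.read_camera(c) for c in CAL}
def cen(m): return np.array(np.nonzero(m)[::-1]).mean(1)
mk={"carrier":{},"rail":{}}
for c in CAL:
    for n in mk:
        best=None
        for d in env.regions_of(c,n):
            px=im[c][d["region"]].astype(float).mean(0)
            if n=="carrier" and px[2]>px[0]*1.2: continue
            if best is None: best=d
        if best is not None: mk[n][c]=best["region"].astype(np.float32); print(c,n,best["confidence"],cen(best["region"]))
res={}
for n,M,z,y0 in(("carrier",CARR,.02,-1.9),("rail",RAIL,.02,-1.8)):
    g=ray("top",*cen(mk[n]["top"]),z); p0=[g[0],g[1],y0]
    for sub in(("top","side"),("top",),("side",)):
        ms={c:mk[n][c] for c in sub if c in mk[n]}
        p,f=fit(ms,M,p0); print(n,sub,p[:2].round(4),np.degrees(p[2]).round(2),round(f,3))
        if len(sub)==2: res[n]=p
np.save("res.npy",np.array([res["carrier"],res["rail"]]))
tiles=[]
for c,(x0,y0) in(("top",(140,170)),("side",(195,185))):
    t=cv2.resize(im[c][y0:y0+150,x0:x0+200,::-1],None,fx=4,fy=4,interpolation=cv2.INTER_CUBIC)
    for p,M in((res["carrier"],CARR),(res["rail"],RAIL)):
        for b in M:
            h=cv2.convexHull(((proj(c,T(p,b))+.5-[x0,y0])*4).astype(np.int32)); cv2.polylines(t,[h],True,(0,0,255),1)
    tiles.append(t[:,:])
cv2.imwrite("pics/ov.png",cv2.resize(np.vstack(tiles),(640,960))[:,:]); cv2.imwrite("pics/ovt.png",tiles[0]); cv2.imwrite("pics/ovs.png",tiles[1])
E
python3 m.py
```

```text
top carrier 0.63 [170.24730216 228.82374101]
top rail 0.66 [289.63653484 212.37099812]
side carrier 0.86 [225.68310502 292.51050228]
side rail 0.61 [300.20429515 224.3777533 ]
carrier ('top', 'side') [0.4922 0.2717] -109.21 0.187
carrier ('top',) [0.4906 0.2708] -109.03 0.08
carrier ('side',) [0.4953 0.2708] -109.02 0.072
rail ('top', 'side') [ 0.5481 -0.0147] -104.35 0.141
rail ('top',) [ 0.5474 -0.015 ] -104.52 0.03
rail ('side',) [ 0.5524 -0.0151] -104.54 0.077
```

View pics/ovt.png

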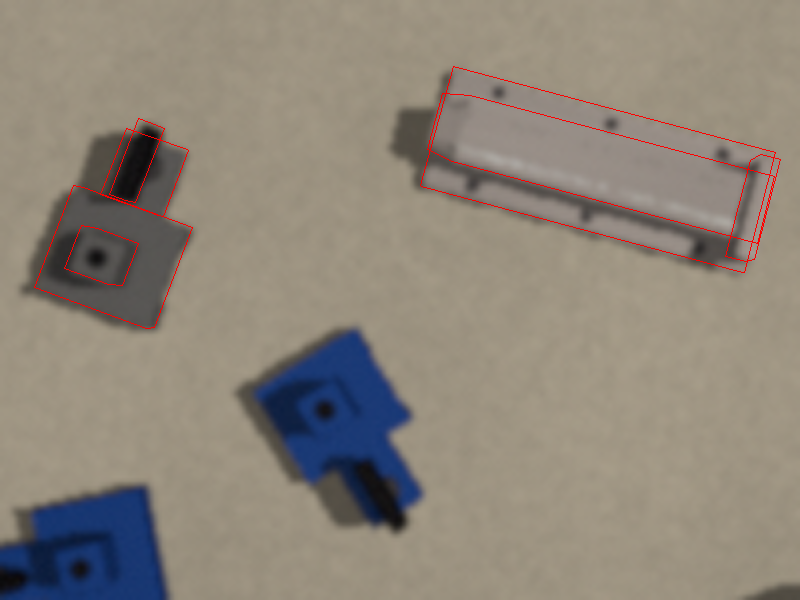

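Call:
send_rows:
  plan:
    - [87, 29, -27, 0, 0, 0, 0]
    - [87, 29, -27, 0, 0, 0, 0]
    - [87, 29, -27, 0, 0, 0, 0]
    - [87, 29, -27, 0, 0, 0, 0]
    - [87, 29, -27, 0, 0, 0, 0]
    - [87, 29, -27, 0, 0, 0, 0]
    - [87, 29, -27, 0, 0, 0, 0]
    - [87, 29, -27, 0, 0, 0, 0]
    - [87, 29, -27, 0, 0, 0, 0]
    - [87, 29, -27, 0, 0, 0, 0]
    - [87, 29, -27, 0, 0, 0, 0]
    - [87, 29, -27, 0, 0, 0, 0]
  grip_force: 50

```text
time_s: 2.1
tool_pos: [0.4523, -0.1508, 0.2229]
tool_rot: [179.9, -0.0, 24.5]
force: [0.3, -1.0, -1.4]
grip_width: 0.0866
```

Call:
send_rows:
  plan:
    - [60, 0, 0, 0, 0, 0, -0.15]
    - [60, 0, 0, 0, 0, 0, -0.15]
    - [60, 0, 0, 0, 0, 0, -0.15]
    - [60, 0, 0, 0, 0, 0, -0.15]
    - [60, 0, 0, 0, 0, 0, -0.15]
    - [60, 0, 0, 0, 0, 0, -0.15]
    - [60, 0, 0, 0, 0, 0, -0.15]
    - [60, 0, 0, 0, 0, 0, -0.15]
    - [60, 0, 0, 0, 0, 0, -0.15]
    - [60, 0, 0, 0, 0, 0, -0.15]
    - [60, 0, 0, 0, 0, 0, -0.15]
    - [60, 0, 0, 0, 0, 0, -0.15]

```text
time_s: 3.3
tool_pos: [0.4519, -0.1523, 0.2227]
tool_rot: [180.0, 0.0, 128.0]
force: [0.3, 0.9, 0.9]
grip_width: 0.0598
```

Call:
send_rows:
  plan:
    - [60, 0, 0, 0, 0, 0, -0.144]
    - [60, 0, 0, 0, 0, 0, -0.144]
    - [60, 0, 0, 0, 0, 0, -0.144]
    - [60, 0, 0, 0, 0, 0, -0.144]
    - [60, 10, 41, 0, 0, 0, 0]
    - [60, 10, 41, 0, 0, 0, 0]
    - [60, 10, 41, 0, 0, 0, 0]
    - [60, 10, 41, 0, 0, 0, 0]
    - [60, 10, 41, 0, 0, 0, 0]
    - [60, 10, 41, 0, 0, 0, 0]
    - [60, 10, 41, 0, 0, 0, 0]
    - [60, 10, 41, 0, 0, 0, 0]

```text
time_s: 4.5
tool_pos: [0.4852, 0.1853, 0.223]
tool_rot: [180.0, 0.1, 160.6]
force: [1.1, 0.4, -0.1]
grip_width: 0.0601
```

Call:
send_rows:
  plan:
    - [60, 10, 41, 0, 0, 0, 0]
    - [60, 10, 41, 0, 0, 0, 0]
    - [60, 0, 0, 45, 0, 0, 0]
    - [60, 0, 0, 45, 0, 0, 0]
    - [60, 0, 0, 0, 0, 0, 0]
    - [60, 0, 0, 0, 0, 0, 0]
    - [60, 0, 0, 0, 0, 0, 0]

```text
time_s: 5.2
tool_pos: [0.4949, 0.2684, 0.1351]
tool_rot: [179.9, 0.2, 160.6]
force: [0.6, 0.1, 1.2]
grip_width: 0.0601
```

Call:
send_rows:
  plan:
    - [60, 3, 2, 30, 0, 0, 0]
    - [60, 0, 0, 30, 0, 0, 0]
    - [60, 0, 0, 25, 0, 0, 0]
    - [60, 0, 0, 15, 0, 0, 0]
    - [60, 0, 0, 8, 0, 0, 0]
    - [60, 0, 0, 0, 0, 0, 0]
    - [20, 0, 0, 0, 0, 0, 0]
    - [20, 0, 0, 0, 0, 0, 0]
    - [20, 0, 0, 0, 0, 0, 0]
    - [20, 0, 0, 0, 0, 0, 0]
    - [20, 0, 0, 0, 0, 0, 0]
    - [20, 0, 0, 0, 0, 0, 0]

```text
time_s: 6.4
tool_pos: [0.4913, 0.2705, 0.0247]
tool_rot: [-180.0, 0.0, 160.6]
force: [-0.3, 0.1, 0.6]
grip_width: 0.0254
```

```bash
python3 - <<'E'
from h import *
for c in CAL:
    im=env.read_camera(c); cv2.imwrite(f"pics/{c}1.png",im[:,:,::-1])
a=cv2.imread("pics/top1.png")[160:310,70:270];b=cv2.imread("pics/side1.png")[180:330,160:360]
cv2.imwrite("pics/v3.png",cv2.resize(np.hstack([a,b]),(800,300),interpolation=cv2.INTER_CUBIC)); print(env.get_obs())
E
```

```text
{'time_s': 6.5, 'qpos': array([  5.80931909,  24.40051217, -44.11528317, 106.56558848,
        20.06376346,  57.05974409,  23.77383535]), 'joint_velocities': array([-0.20083415,  0.01148005,  0.11377239,  0.10489112, -0.02178044,
       -0.04590691, -0.02015894]), 'effort': array([-2.43791677e-01, -3.92149508e+01, -8.47369283e+00, -2.47074330e+01,
       -9.27189854e-02, -2.77693458e-01, -7.14047084e-03]), 'tool_pos': array([0.4912988 , 0.27045245, 0.024694  ]), 'tool_rot': array([-1.79982280e+02,  1.27391857e-02,  1.60643349e+02]), 'force': array([-0.97243551, -1.66203727,  2.22395728]), 'wrist_torque': array([-0.09924781, -0.06090461,  0.02239142]), 'grip_width': 0.025577696936750265}
```

View pics/v3.png

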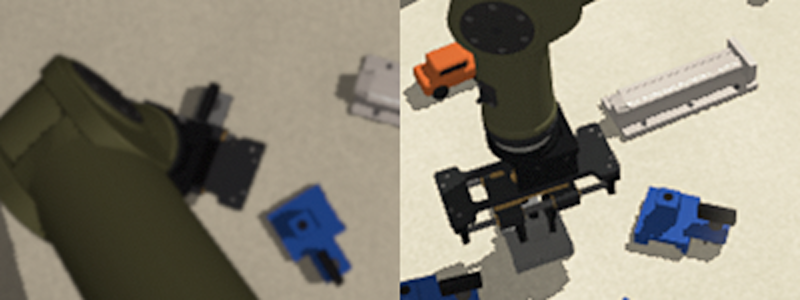

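Call:
send_rows:
  plan:
    - [20, 0, 0, -10, 0, 0, 0]
    - [20, 0, 0, -25, 0, 0, 0]
    - [20, 0, 0, -30, 0, 0, 0]
    - [20, 0, 0, -15, 0, 0, 0]
    - [20, 0, 0, 0, 0, 0, -0.04]
    - [20, 0, 0, 0, 0, 0, -0.044]
    - [20, 0, 0, 0, 0, 0, 0]
    - [20, 0, 0, 0, 0, 0, 0]

```text
time_s: 7.3
tool_pos: [0.4908, 0.2703, 0.104]
tool_rot: [-180.0, -0.0, 165.4]
force: [-0.1, -0.3, -3.4]
grip_width: 0.0256
```

Call:
send_rows:
  plan:
    - [20, -16, -13, 0, 0, 0, 0]
    - [20, -25, -20, 0, 0, 0, 0]
    - [20, -25, -20, 0, 0, 0, 0]
    - [20, -25, -20, 0, 0, 0, 0]
    - [20, -25, -20, 0, 0, 0, 0]
    - [20, -11, -8, 0, 0, 0, 0]
    - [20, 0, 0, 20, 0, 0, 0]
    - [20, 0, 0, 20, 0, 0, 0]
    - [20, 0, 0, 0, 0, 0, 0]
    - [20, 0, 0, 0, 0, 0, 0]
    - [20, 0, 0, 0, 0, 0, 0]

```text
time_s: 8.4
tool_pos: [0.5894, 0.1418, 0.0657]
tool_rot: [179.9, 0.1, 165.5]
force: [-0.6, 0.4, -3.4]
grip_width: 0.0253
```

```bash
python3 - <<'E'
from h import *
for c in CAL:
    im=env.read_camera(c); cv2.imwrite(f"pics/{c}2.png",im[:,:,::-1])
o=env.get_obs(); print(o["tool_pos"],o["tool_rot"],o["force"],o["wrist_torque"],o["qpos"])
a=cv2.imread("pics/top2.png")[150:270,180:340];b=cv2.imread("pics/side2.png")[180:300,220:380]
cv2.imwrite("pics/v4.png",cv2.resize(np.hstack([a,b]),(800,300),interpolation=cv2.INTER_CUBIC))
E
```

```text
[0.58949577 0.14149111 0.06578653] [1.79957961e+02 1.05281855e-01 1.65479631e+02] [-0.21883392 -0.65273389 -3.4732926 ] [ 0.10380171 -0.03570068  0.03749431] [ 17.89600134  25.82251533 -41.95225634  98.54944982  19.12675244
  62.88429631  45.44912854]
```

View pics/v4.png

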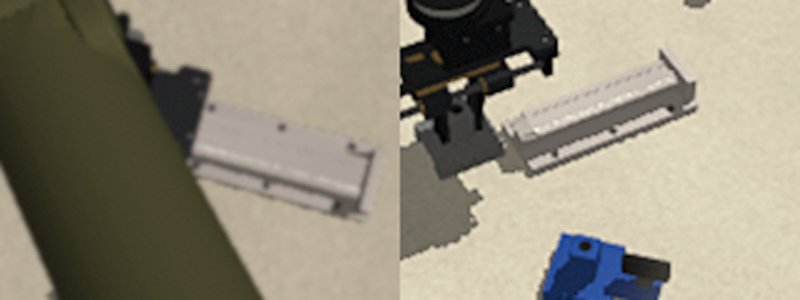

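Call:
send_rows:
  plan:
    - [20, 0.5, 0, 8, 0, 0, 0]
    - [20, 0, 0, 8, 0, 0, 0]
    - [20, 0, 0, 0.5, 0, 0, 0]
    - [20, 0, 0, 0, 0, 0, 0]
    - [20, 0, -6, 0, 0, 0, 0]
    - [20, 0, -6, 0, 0, 0, 0]
    - [20, 0, -6, 0, 0, 0, 0]
    - [20, 0, -4, 0, 0, 0, 0]
    - [20, 0, 0, 0, 0, 0, 0]
    - [20, 0, 0, 0, 0, 0, 0]

```text
time_s: 9.5
tool_pos: [0.5829, 0.1196, 0.0482]
tool_rot: [180.0, 0.0, 165.4]
force: [0.2, 0.6, -3.8]
grip_width: 0.0259
```

```bash
cat > s.py <<'E'
from h import *
o=env.get_obs(); t=o["tool_pos"]
a=np.radians(-104.5);rx=np.array([np.cos(a),np.sin(a)]);ry=np.array([-rx[1],rx[0]])
r=t[:2]-[.5499,-.01505]; f=o["force"]; w=o["wrist_torque"]
print("t",o["time_s"],"X %.1f Y %.1f z %.2f"%(r@rx*1e3,r@ry*1e3,t[2]*1e3),"rot",o["tool_rot"].round(2),"Fx %.1f Fy %.1f Fz %.1f"%(f[:2]@rx,f[:2]@ry,f[2]),"M",(w[:2]@rx).round(2),(w[:2]@ry).round(2),w[2].round(3),"w",o["grip_width"].round(4),"q7",o["qpos"].round(0))
E
python3 s.py
```

```text
Traceback (most recent call last):
  File "s.py", line 5, in <module>
    print("t",o["time_s"],"X %.1f Y %.1f z %.2f"%(r@rx*1e3,r@ry*1e3,t[2]*1e3),"rot",o["tool_rot"].round(2),"Fx %.1f Fy %.1f Fz %.1f"%(f[:2]@rx,f[:2]@ry,f[2]),"M",(w[:2]@rx).round(2),(w[:2]@ry).round(2),w[2].round(3),"w",o["grip_width"].round(4),"q7",o["qpos"].round(0))
                                                                                                                                                                                                                            ^^^^^^^^^^^^^^^^^^^^^
AttributeError: 'float' object has no attribute 'round'
```

```bash
sed -i 's/w\[2\].round(3)/"%.3f"%w[2]/; s/(w\[:2\]@rx).round(2),(w\[:2\]@ry).round(2)/"%.2f %.2f"%(w[:2]@rx,w[:2]@ry)/; s/o\["grip_width"\].round(4)/"%.4f"%o["grip_width"]/' s.py; python3 s.py;python3 s.py
```

```text
t 9.5 X -138.6 Y -1.8 z 48.19 rot [1.7999e+02 2.0000e-02 1.6543e+02] Fx -0.6 Fy 0.0 Fz -3.8 M 0.03 0.12 -0.035 w 0.0259 q7 [ 20.  26. -42. 101.  19.  61.  47.]
t 9.5 X -138.6 Y -1.8 z 48.19 rot [1.7999e+02 2.0000e-02 1.6543e+02] Fx -0.6 Fy 0.0 Fz -3.8 M 0.03 0.12 -0.035 w 0.0259 q7 [ 20.  26. -42. 101.  19.  61.  47.]
```

Call:
send_rows:
  plan:
    - [20, 0, 0, -1, 0, 0, 0]
    - [20, 0, 0, 0, 0, 0, 0]
    - [20, 0, 0, 0, 0, 0, 0]
    - [20, 0, 0, 0, 0, 0, 0]

```text
time_s: 9.9
tool_pos: [0.5827, 0.1199, 0.049]
tool_rot: [-180.0, -0.0, 165.5]
force: [-0.7, 0.3, -3.2]
grip_width: 0.0256
```

```bash
python3 s.py
```

```text
t 9.9 X -138.9 Y -2.0 z 48.99 rot [-180.     -0.    165.47] Fx -0.2 Fy -0.8 Fz -3.2 M 0.05 0.11 0.075 w 0.0256 q7 [ 20.  26. -42. 101.  19.  61.  47.]
```

Call:
send_rows:
  plan:
    - [20, -0.5, -2, -0.4, 0, 0, 0]
    - [20, 0, -2, 0, 0, 0, 0]
    - [20, 0, -2, 0, 0, 0, 0]
    - [20, 0, -2, 0, 0, 0, 0]
    - [20, 0, -2, 0, 0, 0, 0]
    - [20, 0, -2, 0, 0, 0, 0]
    - [20, 0, 0, 0, 0, 0, 0]

```text
time_s: 10.6
tool_pos: [0.5802, 0.1075, 0.0494]
tool_rot: [-180.0, 0.0, 165.4]
force: [0.4, 0.8, -4.7]
grip_width: 0.0253
```

```bash
python3 s.py
```

```text
t 10.6 X -126.2 Y -1.3 z 49.40 rot [-179.98    0.    165.43] Fx -0.9 Fy 0.2 Fz -4.7 M 0.09 0.12 -0.008 w 0.0253 q7 [ 21.  25. -42. 102.  19.  61.  48.]
```

Call:
send_rows:
  plan:
    - [20, 0, -1.5, 0, 0, 0, 0]
    - [20, 0, -1.5, 0, 0, 0, 0]
    - [20, 0, -1.5, 0, 0, 0, 0]
    - [20, 0, -1.5, 0, 0, 0, 0]
    - [20, 0, -1.5, 0, 0, 0, 0]
    - [20, 0, 0, 0, 0, 0, 0]

```text
time_s: 11.2
tool_pos: [0.5783, 0.1003, 0.0494]
tool_rot: [-180.0, -0.0, 165.4]
force: [-0.6, -0.3, -3.6]
grip_width: 0.0258
```

```bash
python3 s.py
```

```text
t 11.2 X -118.8 Y -1.4 z 49.39 rot [-179.98   -0.    165.44] Fx 0.4 Fy -0.5 Fz -3.6 M 0.03 0.12 0.029 w 0.0258 q7 [ 22.  25. -42. 102.  19.  60.  49.]
```

Call:
send_rows:
  plan:
    - [20, 0, -2, 0, 0, 0, 0]
    - [20, 0, -2, 0, 0, 0, 0]
    - [20, 0, -2, 0, 0, 0, 0]
    - [20, 0, -2, 0, 0, 0, 0]
    - [20, 0, -2, 0, 0, 0, 0]
    - [20, 0, -2, 0, 0, 0, 0]
    - [20, 0, 0, 0, 0, 0, 0]

```text
time_s: 11.9
tool_pos: [0.5753, 0.0886, 0.0494]
tool_rot: [-180.0, 0.0, 165.4]
force: [0.1, -0.4, -3.3]
grip_width: 0.0255
```

```bash
python3 s.py
```

```text
t 11.9 X -106.7 Y -1.3 z 49.38 rot [-179.98    0.    165.43] Fx 0.4 Fy 0.2 Fz -3.3 M 0.04 0.11 -0.021 w 0.0255 q7 [ 23.  24. -42. 103.  18.  60.  50.]
```

Call:
send_rows:
  plan:
    - [20, 0, -3, 0, 0, 0, 0]
    - [20, 0, -3, 0, 0, 0, 0]
    - [20, 0, -3, 0, 0, 0, 0]
    - [20, 0, -3, 0, 0, 0, 0]
    - [20, 0, -3, 0, 0, 0, 0]
    - [20, 0, -3, 0, 0, 0, 0]
    - [20, 0, -3, 0, 0, 0, 0]
    - [20, 0, -3, 0, 0, 0, 0]
    - [20, 0, 0, 0, 0, 0, 0]

```text
time_s: 12.8
tool_pos: [0.5693, 0.0651, 0.0494]
tool_rot: [-180.0, 0.0, 165.4]
force: [-0.0, 0.4, -4.4]
grip_width: 0.0258
```

```bash
python3 s.py
```

```text
t 12.8 X -82.5 Y -1.3 z 49.38 rot [-179.97    0.    165.42] Fx -0.4 Fy -0.1 Fz -4.4 M 0.13 0.13 0.006 w 0.0258 q7 [ 26.  23. -41. 104.  17.  60.  53.]
```

Call:
send_rows:
  plan:
    - [20, 0, -3, 0, 0, 0, 0]
    - [20, 0, -3, 0, 0, 0, 0]
    - [20, 0, -3, 0, 0, 0, 0]
    - [20, 0, -3, 0, 0, 0, 0]
    - [20, 0, -3, 0, 0, 0, 0]
    - [20, 0, -3, 0, 0, 0, 0]
    - [20, 0, -3, 0, 0, 0, 0]
    - [20, 0, -3, 0, 0, 0, 0]
    - [20, 0, -3, 0, 0, 0, 0]
    - [20, 0, -3, 0, 0, 0, 0]
    - [20, 0, 0, 0, 0, 0, 0]

```text
time_s: 13.9
tool_pos: [0.5617, 0.0361, 0.0494]
tool_rot: [-180.0, -0.0, 165.4]
force: [-0.0, -0.4, -5.5]
grip_width: 0.0255
```

```bash
python3 s.py; python3 - <<'E'
from h import *
a=[]
for c,(y,x) in(("top",(150,200)),("side",(170,220))):
    a.append(env.read_camera(c)[y:y+120,x:x+160,::-1])
cv2.imwrite("pics/v5.png",cv2.resize(np.hstack(a),(800,300),interpolation=cv2.INTER_CUBIC))
E
```

```text
t 13.9 X -52.5 Y -1.4 z 49.36 rot [-179.97   -0.    165.42] Fx 0.4 Fy 0.1 Fz -5.5 M 0.06 0.09 0.040 w 0.0255 q7 [ 29.  22. -41. 105.  17.  59.  56.]
```

View pics/v5.png

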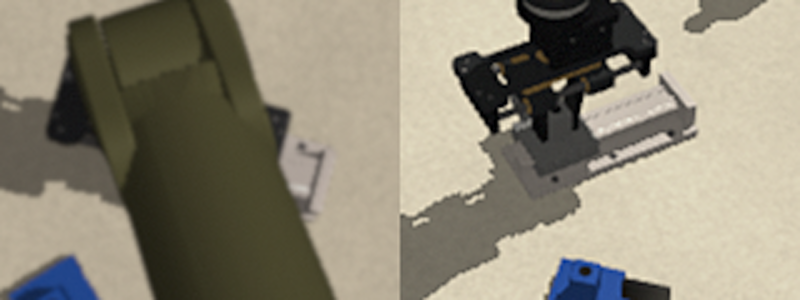

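The side crop shows the carrier straddling the rail in line with it, block about (565,145). Sliding is free.

Call:
send_rows:
  plan:
    - [20, 0, -4, 0.3, 0, 0, 0]
    - [20, 0, -4, 0, 0, 0, 0]
    - [20, 0, -4, 0, 0, 0, 0]
    - [20, 0, -4, 0, 0, 0, 0]
    - [20, 0, -4, 0, 0, 0, 0]
    - [20, 0, -4, 0, 0, 0, 0]
    - [20, 0, -4, 0, 0, 0, 0]
    - [20, 0, -4, 0, 0, 0, 0]
    - [20, 0, -4, 0, 0, 0, 0]
    - [20, 0, -4, 0, 0, 0, 0]
    - [20, 0, 0, 0, 0, 0, 0]

```text
time_s: 15.1
tool_pos: [0.5516, -0.0028, 0.049]
tool_rot: [-180.0, -0.0, 165.4]
force: [-0.2, -0.7, -4.3]
grip_width: 0.0259
```

```bash
python3 s.py
```

```text
t 15.1 X -12.3 Y -1.4 z 49.05 rot [-179.96   -0.    165.4 ] Fx 0.7 Fy -0.1 Fz -4.3 M 0.09 0.15 -0.015 w 0.0259 q7 [ 33.  20. -41. 107.  15.  58.  61.]
```

Call:
send_rows:
  plan:
    - [20, 0, -4, 0, 0, 0, 0]
    - [20, 0, -4, 0, 0, 0, 0]
    - [20, 0, -4, 0, 0, 0, 0]
    - [20, 0, -4, 0, 0, 0, 0]
    - [20, 0, -4, 0, 0, 0, 0]
    - [20, 0, -4, 0, 0, 0, 0]
    - [20, 0, -4, 0, 0, 0, 0]
    - [20, 0, -4, 0, 0, 0, 0]
    - [20, 0, -4, 0, 0, 0, 0]
    - [20, 0, 0, 0, 0, 0, 0]

```text
time_s: 16.1
tool_pos: [0.5425, -0.0376, 0.049]
tool_rot: [-180.0, -0.0, 165.4]
force: [0.3, -0.7, -3.9]
grip_width: 0.0258
```

```bash
python3 s.py
```

```text
t 16.1 X 23.7 Y -1.5 z 49.03 rot [-1.7996e+02 -1.0000e-02  1.6540e+02] Fx 0.6 Fy 0.4 Fz -3.9 M -0.04 0.09 -0.021 w 0.0258 q7 [ 36.  19. -40. 108.  14.  58.  65.]
```

Home expected at X≈53 (±2). I'll run most of the way, then creep to contact.

Call:
send_rows:
  plan:
    - [20, 0, -4, 0, 0, 0, 0]
    - [20, 0, -4, 0, 0, 0, 0]
    - [20, 0, -4, 0, 0, 0, 0]
    - [20, 0, -4, 0, 0, 0, 0]
    - [20, 0, -4, 0, 0, 0, 0]
    - [20, 0, -2, 0, 0, 0, 0]
    - [20, 0, -1, 0, 0, 0, 0]
    - [20, 0, -1, 0, 0, 0, 0]
    - [20, 0, -1, 0, 0, 0, 0]
    - [20, 0, 0, 0, 0, 0, 0]

```text
time_s: 17.1
tool_pos: [0.5364, -0.061, 0.0491]
tool_rot: [-180.0, -0.0, 165.5]
force: [-0.6, -0.0, -4.2]
grip_width: 0.0258
```

```bash
python3 s.py
```

```text
t 17.1 X 47.8 Y -1.6 z 49.11 rot [-1.7999e+02 -1.0000e-02  1.6546e+02] Fx 0.2 Fy -0.6 Fz -4.2 M -0.03 0.04 0.054 w 0.0258 q7 [ 39.  18. -40. 109.  14.  58.  68.]
```

Call:
send_rows:
  plan:
    - [20, 0, -0.6, 0, 0, 0, 0]
    - [20, 0, -0.6, 0, 0, 0, 0]
    - [20, 0, -0.6, 0, 0, 0, 0]
    - [20, 0, 0, 0, 0, 0, 0]

```text
time_s: 17.5
tool_pos: [0.5359, -0.0627, 0.0491]
tool_rot: [-180.0, -0.0, 165.5]
force: [-0.3, 0.1, -4.2]
grip_width: 0.0257
```

```bash
python3 s.py
```

```text
t 17.5 X 49.7 Y -1.6 z 49.08 rot [-1.7999e+02 -1.0000e-02  1.6545e+02] Fx 0.0 Fy -0.3 Fz -4.2 M -0.12 0.09 -0.045 w 0.0257 q7 [ 39.  18. -40. 109.  14.  58.  68.]
```

Call:
send_rows:
  plan:
    - [20, 0, -0.5, 0, 0, 0, 0]
    - [20, 0, -0.5, 0, 0, 0, 0]
    - [20, 0, -0.5, 0, 0, 0, 0]
    - [20, 0, -0.5, 0, 0, 0, 0]
    - [20, 0, 0, 0, 0, 0, 0]

```text
time_s: 18.0
tool_pos: [0.5354, -0.0647, 0.0491]
tool_rot: [-180.0, -0.0, 165.5]
force: [-0.3, 0.9, -4.1]
grip_width: 0.0252
```

```bash
python3 s.py
```

```text
t 18.0 X 51.7 Y -1.6 z 49.09 rot [-1.7999e+02 -1.0000e-02  1.6545e+02] Fx -0.8 Fy -0.6 Fz -4.1 M -0.15 0.07 -0.059 w 0.0252 q7 [ 39.  18. -40. 109.  14.  58.  69.]
```

Call:
send_rows:
  plan:
    - [20, 0, -0.4, 0, 0, 0, 0]
    - [20, 0, -0.4, 0, 0, 0, 0]
    - [20, 0, 0, 0, 0, 0, 0]

```text
time_s: 18.3
tool_pos: [0.5352, -0.0654, 0.0491]
tool_rot: [-180.0, -0.0, 165.5]
force: [0.1, 0.6, -4.9]
grip_width: 0.0257
```

```bash
python3 s.py
```

```text
t 18.3 X 52.5 Y -1.6 z 49.08 rot [-1.7999e+02 -1.0000e-02  1.6546e+02] Fx -0.6 Fy -0.1 Fz -4.9 M -0.17 0.14 -0.022 w 0.0257 q7 [ 39.  18. -40. 109.  14.  58.  69.]
```

Call:
send_rows:
  plan:
    - [20, 0, -0.4, 0, 0, 0, 0]
    - [20, 0, -0.4, 0, 0, 0, 0]
    - [20, 0, 0, 0, 0, 0, 0]

```text
time_s: 18.6
tool_pos: [0.535, -0.0662, 0.0491]
tool_rot: [-180.0, -0.0, 165.5]
force: [-0.0, 0.1, -4.3]
grip_width: 0.0256
```

```bash
python3 s.py
```

```text
t 18.6 X 53.2 Y -1.6 z 49.10 rot [-1.7999e+02 -1.0000e-02  1.6545e+02] Fx -0.0 Fy -0.1 Fz -4.3 M -0.22 0.14 -0.027 w 0.0256 q7 [ 39.  18. -40. 109.  14.  58.  69.]
```

Call:
send_rows:
  plan:
    - [20, 0, -0.4, 0, 0, 0, 0]
    - [20, 0, -0.3, 0, 0, 0, 0]
    - [20, 0, 0, 0, 0, 0, 0]

```text
time_s: 18.9
tool_pos: [0.5349, -0.0667, 0.0491]
tool_rot: [180.0, -0.0, 165.5]
force: [-0.4, 1.0, -4.3]
grip_width: 0.0256
```

```bash
python3 s.py
```

```text
t 18.9 X 53.7 Y -1.6 z 49.11 rot [ 1.7999e+02 -1.0000e-02  1.6546e+02] Fx -0.8 Fy -0.7 Fz -4.3 M -0.18 0.30 -0.091 w 0.0256 q7 [ 39.  18. -40. 109.  14.  58.  69.]
```

Call:
send_rows:
  plan:
    - [20, 0, -0.4, 0, 0, 0, 0]
    - [20, 0, 0, 0, 0, 0, 0]

```text
time_s: 19.1
tool_pos: [0.5349, -0.0667, 0.0491]
tool_rot: [180.0, 0.0, 165.5]
force: [-1.7, 0.9, -5.3]
grip_width: 0.0256
```

```bash
python3 s.py
```

```text
t 19.1 X 53.8 Y -1.6 z 49.14 rot [179.97   0.   165.47] Fx -0.5 Fy -1.9 Fz -5.3 M -0.16 0.62 -0.068 w 0.0256 q7 [ 39.  18. -40. 109.  14.  58.  69.]
```

Call:
send_rows:
  plan:
    - [20, 0, -0.4, 0, 0, 0, 0]
    - [20, 0, 0, 0, 0, 0, 0]

```text
time_s: 19.3
tool_pos: [0.5349, -0.0667, 0.0492]
tool_rot: [179.9, 0.0, 165.5]
force: [-0.6, 3.9, -5.1]
grip_width: 0.0258
```

```bash
python3 s.py
```

```text
t 19.3 X 53.8 Y -1.6 z 49.18 rot [1.7994e+02 1.0000e-02 1.6548e+02] Fx -3.6 Fy -1.5 Fz -5.1 M -0.23 0.94 -0.077 w 0.0258 q7 [ 39.  18. -40. 109.  14.  58.  69.]
```

Call:
send_rows:
  plan:
    - [20, 0, 0.6, 0.3, 0, 0, 0]
    - [20, 0, 0, 0.1, 0, 0, 0]
    - [20, 0, 0, 0, 0, 0, 0]
    - [45, 0, 0, 0, 0, 0, 0]
    - [45, 0, 0, 0, 0, 0, 0]
    - [45, 0, 0, 0, 0, 0, 0]
    - [45, 0, 0, -25, 0, 0, 0]
    - [45, 0, 0, -25, 0, 0, 0]
    - [40, -29, 0, 0, 0, 0, 0]
    - [34, -29, 0, 0, 0, 0, 0]
    - [34, 0, 0, 0, 0, 0, 0]
    - [34, 0, 0, 0, 0, 0, 0]

```text
time_s: 20.5
tool_pos: [0.591, -0.0818, 0.0986]
tool_rot: [180.0, -0.0, 165.4]
force: [0.1, 0.6, -0.1]
grip_width: 0.0346
```

```bash
python3 s.py
```

```text
t 20.5 X 54.3 Y 56.5 z 98.59 rot [ 1.7999e+02 -3.0000e-02  1.6544e+02] Fx -0.6 Fy -0.0 Fz -0.1 M 0.07 0.18 0.020 w 0.0346 q7 [ 38.  22. -39.  98.  15.  65.  70.]
```

Call:
send_rows:
  plan:
    - [34, 0, 0.5, 20, 0, 0, 0]
    - [34, 0, 0, 20, 0, 0, 0]
    - [34, 0, 0, 9.5, 0, 0, 0]
    - [34, 0, 0, 0, 0, 0, 0]
    - [34, 0, 0, 0, 0, 0, 0]
    - [5, 0, 0, 0, 0, 0, 0]
    - [5, 0, 0, 0, 0, 0, 0]
    - [5, 0, 0, 0, 0, 0, 0]
    - [5, 0, 0, 0, 0, 0, 0]
    - [5, 0, 0, 0, 0, 0, 0]
    - [5, 0, 0, 0, 0, 0, 0]
  grip_force: 60

```text
time_s: 21.6
tool_pos: [0.5916, -0.0812, 0.0496]
tool_rot: [-180.0, 0.1, 165.5]
force: [1.0, 0.1, 0.9]
grip_width: 0.0143
```

```bash
python3 s.py;  python3 - <<'E'
from h import *
a=[]
for c,(y,x) in(("top",(150,220)),("side",(150,220))):
    a.append(env.read_camera(c)[y:y+120,x:x+160,::-1])
cv2.imwrite("pics/v6.png",cv2.resize(np.hstack(a),(800,300),interpolation=cv2.INTER_CUBIC))
E
```

```text
t 21.6 X 53.6 Y 56.9 z 49.58 rot [-1.8000e+02  6.0000e-02  1.6546e+02] Fx -0.4 Fy 0.9 Fz 0.9 M 0.27 0.09 0.010 w 0.0143 q7 [ 37.  25. -38. 101.  17.  60.  68.]
```

View pics/v6.png

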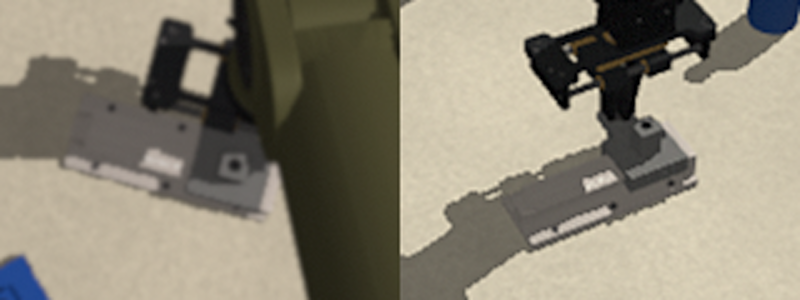

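The carrier sits at the stop, with the fingers on the handle (top crop (225,115), side crop (620,95)). The opening of 14.3 mm was still closing; I'll wait a moment, then turn.

Call:
send_rows:
  plan:
    - [5, 0, 0, 0, 0, 0, 0]
    - [5, 0, 0, 0, 0, 0, 0]

```text
time_s: 21.9
tool_pos: [0.5913, -0.0811, 0.0493]
tool_rot: [-180.0, 0.0, 165.5]
force: [0.3, -0.5, 1.0]
grip_width: 0.0146
```

```bash
python3 s.py
```

```text
t 21.9 X 53.6 Y 56.7 z 49.34 rot [-1.8000e+02  3.0000e-02  1.6546e+02] Fx 0.4 Fy 0.4 Fz 1.0 M 0.39 0.08 0.021 w 0.0146 q7 [ 37.  25. -38. 101.  17.  60.  68.]
```

Call:
send_rows:
  plan:
    - [5, 0, 0, 0, 0, 0, 0.05]
    - [5, 0, 0, 0, 0, 0, 0.05]
    - [5, 0, 0, 0, 0, 0, 0.05]
    - [5, 0, 0, 0, 0, 0, 0.05]
    - [5, 0, 0, 0, 0, 0, 0.05]
    - [5, 0, 0, 0, 0, 0, 0.05]
    - [5, 0, 0, 0, 0, 0, 0.05]
    - [5, 0, 0, 0, 0, 0, 0]

```text
time_s: 22.7
tool_pos: [0.5907, -0.0814, 0.0492]
tool_rot: [-179.9, -0.0, 145.4]
force: [-0.4, -1.4, 1.6]
grip_width: 0.0139
```

```bash
python3 s.py
```

```text
t 22.7 X 54.0 Y 56.1 z 49.17 rot [-1.7993e+02 -2.0000e-02  1.4541e+02] Fx 1.5 Fy -0.0 Fz 1.6 M 0.05 -0.20 0.085 w 0.0139 q7 [ 34.  24. -34. 101.  15.  60.  49.]
```

Call:
send_rows:
  plan:
    - [32, 0, 0, 0, 0, 0, 0]
    - [32, 0, 0, 0, 0, 0, 0]
    - [32, 0, 0, -6, 0, 0, 0]
    - [32, 0, 0, 0, 0, 0, 0]
    - [5, 0, 0, 0, 0, 0, 0]
    - [5, 0, 0, 0, 0, 0, 0]
    - [5, 0, 0, 0, 0, 0, 0]
    - [5, 0, 0, 0, 0, 0, 0]
    - [5, 0, 0, 0, 0, 0, 0]

```text
time_s: 23.6
tool_pos: [0.591, -0.0811, 0.0551]
tool_rot: [-180.0, -0.0, 145.4]
force: [-0.5, -0.5, -0.2]
grip_width: 0.009
```

```bash
python3 s.py; python3 - <<'E'
from h import *
a=[]
for c,(y,x) in(("top",(150,230)),("side",(150,260))):
    a.append(cv2.resize(env.read_camera(c)[y:y+75,x:x+100,::-1],(400,300),interpolation=cv2.INTER_CUBIC))
cv2.imwrite("pics/v7.png",np.hstack(a))
E
```

```text
t 23.6 X 53.6 Y 56.4 z 55.13 rot [-1.7999e+02 -1.0000e-02  1.4541e+02] Fx 0.6 Fy -0.4 Fz -0.2 M 0.15 0.07 0.039 w 0.0090 q7 [ 34.  24. -35. 101.  15.  61.  49.]
```

View pics/v7.png

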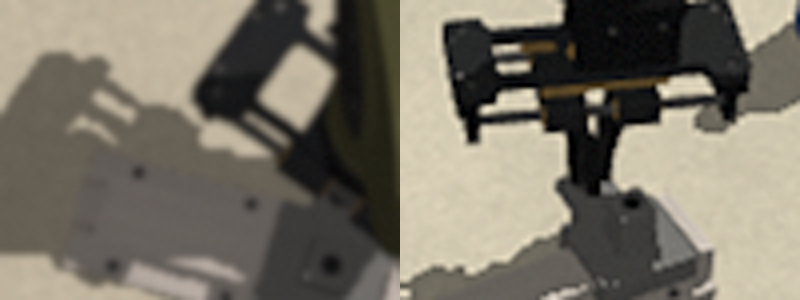

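Now properly on the bar (9 mm; before, the fingertips had pinched the round neck). Keep turning with torque checks.

Call:
send_rows:
  plan:
    - [5, 0, 0, 0, 0, 0, 0.05]
    - [5, 0, 0, 0, 0, 0, 0.05]
    - [5, 0, 0, 0, 0, 0, 0.05]
    - [5, 0, 0, 0, 0, 0, 0]

```text
time_s: 24.1
tool_pos: [0.591, -0.0812, 0.0551]
tool_rot: [-180.0, -0.0, 136.8]
force: [0.5, 0.5, -0.3]
grip_width: 0.0094
```

```bash
python3 s.py
```

```text
t 24.1 X 53.7 Y 56.3 z 55.13 rot [-179.98   -0.    136.81] Fx -0.6 Fy 0.4 Fz -0.3 M 0.09 0.01 -0.006 w 0.0094 q7 [ 33.  23. -33. 101.  14.  60.  41.]
```

Call:
send_rows:
  plan:
    - [5, 0, 0, 0, 0, 0, 0.05]
    - [5, 0, 0, 0, 0, 0, 0.05]
    - [5, 0, 0, 0, 0, 0, 0]

```text
time_s: 24.4
tool_pos: [0.5909, -0.0812, 0.0551]
tool_rot: [-180.0, -0.0, 131.1]
force: [-0.0, -0.5, -0.6]
grip_width: 0.0094
```

```bash
python3 s.py
```

```text
t 24.4 X 53.8 Y 56.3 z 55.12 rot [-179.97   -0.    131.13] Fx 0.5 Fy 0.1 Fz -0.6 M 0.07 -0.03 0.051 w 0.0094 q7 [ 32.  23. -32. 101.  14.  60.  36.]
```

Call:
send_rows:
  plan:
    - [5, 0, 0, 0, 0, 0, 0.05]
    - [5, 0, 0, 0, 0, 0, 0.05]
    - [5, 0, 0, 0, 0, 0, 0]

```text
time_s: 24.7
tool_pos: [0.5911, -0.0811, 0.0551]
tool_rot: [-180.0, 0.0, 125.5]
force: [1.0, 0.2, -0.9]
grip_width: 0.0097
```

```bash
python3 s.py
```

```text
t 24.7 X 53.7 Y 56.4 z 55.12 rot [-1.7999e+02  1.0000e-02  1.2545e+02] Fx -0.5 Fy 0.9 Fz -0.9 M 0.21 -0.02 0.141 w 0.0097 q7 [ 31.  23. -31. 101.  13.  60.  31.]
```

Call:
send_rows:
  plan:
    - [5, -0.3, 0.2, 0, 0, 0, 0.03]
    - [5, 0, 0, 0, 0, 0, 0.03]
    - [5, 0, 0, 0, 0, 0, 0]

```text
time_s: 25.0
tool_pos: [0.5913, -0.0809, 0.0551]
tool_rot: [-180.0, -0.0, 121.9]
force: [-1.0, 0.8, -0.7]
grip_width: 0.0094
```

```bash
python3 s.py
```

```text
t 25.0 X 53.4 Y 56.6 z 55.11 rot [-1.7999e+02 -2.0000e-02  1.2191e+02] Fx -0.5 Fy -1.2 Fz -0.7 M -0.04 0.05 0.173 w 0.0094 q7 [ 31.  23. -30. 101.  13.  60.  27.]
```

Call:
send_rows:
  plan:
    - [5, -0.3, 0.2, 0, 0, 0, 0.03]
    - [5, 0, 0, 0, 0, 0, 0.02]
    - [5, 0, 0, 0, 0, 0, 0]

```text
time_s: 25.3
tool_pos: [0.5915, -0.0808, 0.0551]
tool_rot: [-180.0, -0.0, 119.0]
force: [-2.0, 1.0, -0.8]
grip_width: 0.0097
```

```bash
python3 s.py
```

```text
t 25.3 X 53.2 Y 56.8 z 55.09 rot [-1.7998e+02 -4.0000e-02  1.1904e+02] Fx -0.5 Fy -2.2 Fz -0.8 M -0.30 0.25 0.227 w 0.0097 q7 [ 30.  23. -30. 101.  13.  60.  25.]
```

Call:
send_rows:
  plan:
    - [5, 0, 0, 0, 0, 0, 0.03]
    - [5, 0, 0, 0, 0, 0, 0.02]
    - [5, 0, 0, 0, 0, 0, 0]

```text
time_s: 25.6
tool_pos: [0.5916, -0.0808, 0.0551]
tool_rot: [-180.0, -0.0, 116.2]
force: [-2.2, 1.9, -0.7]
grip_width: 0.0096
```

```bash
python3 s.py
```

```text
t 25.6 X 53.2 Y 56.8 z 55.12 rot [-1.7999e+02 -4.0000e-02  1.1617e+02] Fx -1.2 Fy -2.6 Fz -0.7 M -0.42 0.44 0.240 w 0.0096 q7 [ 30.  23. -29. 101.  13.  60.  22.]
```

Call:
send_rows:
  plan:
    - [5, 0, 0, 0, 0, 0, 0.02]
    - [5, 0, 0, 0, 0, 0, 0.02]
    - [5, 0, 0, 0, 0, 0, 0]

```text
time_s: 25.9
tool_pos: [0.5917, -0.0807, 0.0551]
tool_rot: [180.0, -0.0, 113.9]
force: [-1.3, 3.3, -1.0]
grip_width: 0.0092
```

```bash
python3 s.py
```

```text
t 25.9 X 53.1 Y 56.9 z 55.12 rot [ 1.8000e+02 -4.0000e-02  1.1387e+02] Fx -2.9 Fy -2.1 Fz -1.0 M -0.47 0.62 0.252 w 0.0092 q7 [ 29.  23. -29. 101.  12.  60.  20.]
```

Call:
send_rows:
  plan:
    - [5, 0, 0, 0, 0, 0, 0.02]
    - [5, 0, 0, 0, 0, 0, 0.02]
    - [5, 0, 0, 0, 0, 0, 0]

```text
time_s: 26.2
tool_pos: [0.5919, -0.0806, 0.0551]
tool_rot: [180.0, -0.0, 111.6]
force: [-2.6, 5.3, -2.5]
grip_width: 0.0095
```

```bash
python3 s.py
```

```text
t 26.2 X 52.9 Y 57.0 z 55.13 rot [ 1.7997e+02 -4.0000e-02  1.1157e+02] Fx -4.5 Fy -3.9 Fz -2.5 M -0.41 0.94 0.189 w 0.0095 q7 [ 29.  22. -29. 101.  12.  60.  18.]
```

Call:
send_rows:
  plan:
    - [5, 0, 0, 0, 0, 0, 0.02]
    - [5, 0, 0, 0, 0, 0, 0.02]
    - [5, 0, 0, 0, 0, 0, 0]

```text
time_s: 26.5
tool_pos: [0.5918, -0.0807, 0.0551]
tool_rot: [180.0, -0.0, 109.3]
force: [-2.2, 5.0, -1.3]
grip_width: 0.0093
```

```bash
python3 s.py
```

```text
t 26.5 X 53.0 Y 57.0 z 55.15 rot [ 1.7998e+02 -3.0000e-02  1.0931e+02] Fx -4.3 Fy -3.3 Fz -1.3 M -0.39 0.87 0.344 w 0.0093 q7 [ 29.  22. -28. 101.  12.  60.  16.]
```

Call:
send_rows:
  plan:
    - [5, 0, 0, 0, 0, 0, 0.02]
    - [5, 0, 0, 0, 0, 0, 0]

```text
time_s: 26.7
tool_pos: [0.5918, -0.0807, 0.0551]
tool_rot: [180.0, -0.0, 108.2]
force: [-2.4, 5.0, -2.3]
grip_width: 0.0092
```

```bash
python3 s.py; python3 - <<'E'
from cell import env
m=[]
for i in range(5):
    env.read_camera("top"); m.append(round(float(env.get_obs()["wrist_torque"][2]),3))
print(m)
E
```

```text
t 26.7 X 53.1 Y 57.0 z 55.12 rot [ 1.7999e+02 -3.0000e-02  1.0817e+02] Fx -4.2 Fy -3.6 Fz -2.3 M -0.36 0.92 0.381 w 0.0092 q7 [ 29.  22. -28. 101.  12.  60.  14.]
[0.338, 0.342, 0.377, 0.361, 0.345]
```

Call:
send_rows:
  plan:
    - [5, 0, 0, 0, 0, 0, 0.01]
    - [5, 0, 0, 0, 0, 0, 0]
    - [5, 0, 0, 0, 0, 0, 0]
    - [30, 0, 0, 0, 0, 0, 0]
    - [30, 0, 0, 0, 0, 0, 0]
    - [30, 0, 0, 0, 0, 0, 0]
    - [30, 0, 0, 0, 0, 0, 0]
    - [30, 0, 0, 0, 0, 0, 0]

```text
time_s: 27.75
tool_pos: [0.592, -0.0821, 0.0554]
tool_rot: [180.0, 0.0, 107.5]
force: [0.1, -0.3, -0.7]
grip_width: 0.0295
```

```bash
python3 s.py; python3 - <<'E'
from cell import env
m=[]
for i in range(4):
    env.read_camera("top"); m.append(round(float(env.get_obs()["wrist_torque"][2]),3))
print(m)
E
```

```text
t 27.75 X 54.4 Y 57.5 z 55.43 rot [1.7998e+02 4.0000e-02 1.0754e+02] Fx 0.3 Fy 0.2 Fz -0.7 M 0.13 0.03 0.002 w 0.0295 q7 [ 29.  22. -28. 101.  12.  60.  14.]
[-0.034, -0.018, 0.014, 0.011]
```

Call:
send_rows:
  plan:
    - [5, 0, 0, 0, 0, 0, 0]
    - [5, 0, 0, 0, 0, 0, 0]
    - [5, 0, 0, 0, 0, 0, 0]
    - [5, 0, 0, 0, 0, 0, 0]
    - [5, 0, 0, 0, 0, 0, 0]
    - [5, 0, 0, 0, 0, 0, 0]

```text
time_s: 28.55
tool_pos: [0.5925, -0.0812, 0.0554]
tool_rot: [179.9, 0.0, 107.6]
force: [2.3, 0.1, -1.8]
grip_width: 0.0098
```

```bash
cat > q.py <<'E'
import subprocess
from cell import env
import numpy as np
m=[]
for i in range(6):
    env.read_camera("top"); m.append(round(float(env.get_obs()["wrist_torque"][2]),3))
print(m,np.mean(m))
E
python3 s.py; python3 q.py
```

```text
t 28.55 X 53.4 Y 57.8 z 55.39 rot [1.7992e+02 3.0000e-02 1.0763e+02] Fx -0.7 Fy 2.2 Fz -1.8 M 0.74 0.20 0.227 w 0.0098 q7 [ 29.  22. -28. 101.  12.  60.  14.]
[0.294, 0.336, 0.308, 0.3, 0.264, 0.334] 0.306
```

Call:
send_rows:
  plan:
    - [5, 0, 0, 0, 0, 0, 0.02]
    - [5, 0, 0, 0, 0, 0, 0]
    - [5, 0, 0, 0, 0, 0, 0]

```text
time_s: 29.15
tool_pos: [0.5923, -0.0813, 0.0554]
tool_rot: [179.9, 0.0, 106.4]
force: [4.4, 0.8, -1.1]
grip_width: 0.0096
```

```bash
python3 s.py; python3 q.py
```

```text
t 29.15 X 53.6 Y 57.7 z 55.45 rot [1.7994e+02 2.0000e-02 1.0645e+02] Fx -1.9 Fy 4.1 Fz -1.1 M 1.31 0.40 0.293 w 0.0096 q7 [ 28.  22. -28. 101.  12.  60.  13.]
[0.245, 0.3, 0.341, 0.255, 0.346, 0.3] 0.29783333333333334
```

Call:
send_rows:
  plan:
    - [5, -0.3, 0.5, 0, 0, 0, 0.02]
    - [5, 0, 0, 0, 0, 0, 0.01]
    - [5, 0, 0, 0, 0, 0, 0]

```text
time_s: 29.75
tool_pos: [0.5923, -0.0815, 0.0553]
tool_rot: [-180.0, 0.0, 104.7]
force: [4.1, 0.3, -0.5]
grip_width: 0.0094
```

```bash
python3 s.py; python3 q.py
```

```text
t 29.75 X 53.7 Y 57.7 z 55.34 rot [-1.7999e+02  1.0000e-02  1.0472e+02] Fx -1.3 Fy 3.9 Fz -0.5 M 1.09 0.25 0.436 w 0.0094 q7 [ 28.  22. -27. 101.  12.  60.  11.]
[0.37, 0.384, 0.362, 0.393, 0.405, 0.394] 0.3846666666666667
```

Call:
send_rows:
  plan:
    - [30, 0, 0, 0, 0, 0, 0]
    - [30, 0, 0, 0, 0, 0, 0]
    - [30, 0, 0, 0, 0, 0, 0]
    - [30, 0, 0, 0, 0, 0, 0]

```text
time_s: 30.45
tool_pos: [0.5914, -0.0818, 0.0547]
tool_rot: [-179.9, -0.0, 104.7]
force: [0.1, -0.0, -0.2]
grip_width: 0.0285
```

```bash
python3 s.py; python3 q.py
```

```text
t 30.45 X 54.3 Y 56.9 z 54.68 rot [-1.7988e+02 -2.0000e-02  1.0468e+02] Fx -0.0 Fy 0.1 Fz -0.2 M 0.12 0.04 0.005 w 0.0285 q7 [ 28.  22. -27. 101.  12.  60.  11.]
[0.055, 0.002, 0.009, 0.027, -0.005, -0.013] 0.012499999999999999
```

Call:
send_rows:
  plan:
    - [5, 0, 0, 0, 0, 0, 0]
    - [5, 0, 0, 0, 0, 0, 0]
    - [5, 0, 0, 0, 0, 0, 0]
    - [5, 0, 0, 0, 0, 0, 0]
    - [5, 0, 0, 0, 0, 0, 0]
    - [5, 0, 0, 0, 0, 0, 0]

```text
time_s: 31.35
tool_pos: [0.5925, -0.0816, 0.0552]
tool_rot: [180.0, 0.0, 104.8]
force: [0.7, -0.1, -1.7]
grip_width: 0.0097
```

```bash
python3 s.py; python3 q.py
```

```text
t 31.35 X 53.7 Y 57.9 z 55.23 rot [1.7999e+02 3.0000e-02 1.0476e+02] Fx -0.1 Fy 0.7 Fz -1.7 M 0.37 -0.02 0.362 w 0.0097 q7 [ 28.  22. -27. 101.  12.  60.  11.]
[0.4, 0.361, 0.354, 0.43, 0.448, 0.411] 0.40066666666666667
```

The grip held through letting go: 0.36–0.40 N m at the same angle on re-grasp, below 0.45. Release and retreat.

Call:
send_rows:
  plan:
    - [34, 0, 0, 0, 0, 0, 0]
    - [34, 0, 0, 0, 0, 0, 0]
    - [34, 0, 0, 0, 0, 0, 0]
    - [34, 0, 0, -20, 0, 0, 0]
    - [34, 0, 0, -40, 0, 0, 0]
    - [34, 0, 0, -45, 0, 0, 0]
    - [34, 0, 45, 0, 0, 0, 0]
    - [34, 0, 45, 0, 0, 0, 0]
    - [34, 45, 0, 0, 0, 0, 0]
    - [34, 45, 0, 0, 0, 0, 0]
    - [34, 45, 0, 0, 0, 0, 0]
    - [34, 45, 0, 0, 0, 0, 0]

```text
time_s: 32.85
tool_pos: [0.6329, 0.1172, 0.1599]
tool_rot: [-180.0, -0.0, 104.7]
force: [-0.1, 0.0, 0.0]
grip_width: 0.0333
```

```bash
python3 s.py; python3 - <<'E'
from h import *
a=[]
for c,(y,x) in(("top",(160,240)),("side",(170,250))):
    a.append(cv2.resize(env.read_camera(c)[y:y+90,x:x+120,::-1],(400,300),interpolation=cv2.INTER_CUBIC))
cv2.imwrite("pics/v8.png",np.hstack(a))
E
```

```text
t 32.85 X -148.8 Y 47.2 z 159.91 rot [-1.7996e+02 -3.0000e-02  1.0470e+02] Fx 0.0 Fy -0.1 Fz 0.0 M 0.12 0.05 -0.047 w 0.0333 q7 [ 12.  23. -32.  88.  13.  73.  -7.]
```

View pics/v8.png

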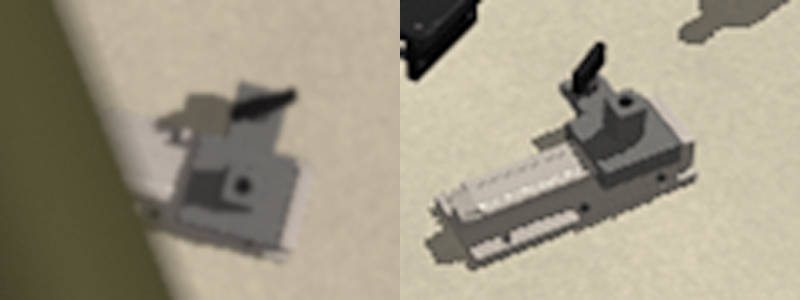

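```bash
python3 -c "
from cell import env
print(env.sign_off())"
```

```text
the job is handed in; nothing more can be done
None
```

The carrier is on the rail, against or very near the stop, with its clamp handle on the far side and tightened. I handed the job in at about 33 s.

- **Mounting:** I gripped the grey carrier by its post, turned it about 5° and slid it on from the open end. It met almost no resistance on the way. I stopped when the stop pushed back with about 4 N.
- **Clamping:** The first grasp pinched the handle's neck as well as the bar, so I re-gripped 6 mm higher. I then turned the handle to about 0.35 N m, let go, grasped again and took it up to about 0.38 N m.
- **Grip check:** I let go and grasped a third time. The handle still held 0.35 to 0.45 N m (average 0.40). A single noisy reading reached 0.448, close to the 0.45 limit for overtightening, so I released it within about half a second.
- **Position check:** The last picture shows the carrier at the stop with the handle turned about 60° and the arm clear of it. By the last grasp the handle was within about 0.2 mm of its position at first contact with the stop. I did not measure the final gap from the picture.
- **Camera disagreement:** The two cameras disagreed by about 5 mm in absolute position. I placed the carrier relative to the rail, where they agreed to about 0.3 mm.
- **Other objects:** I planned the moves clear of the goods and blue look-alikes. I did not check each one in a final picture.

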